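Click the shelf stop into its catch and park the key dish against it

ROBOT

A 6-joint arm with a two-finger parallel gripper is mounted at the origin on the work surface. World frame = base frame: x ahead of the robot, y to its left, z up, the work surface at z = 0. Lengths are in m, angles in rad, forces in N, time in s.
With the tool pointing down it reaches from about 0.375 to 0.9 m from the base axis. Payload 3.1 kg.
Tool frame: the origin (TCP) lies on the centre line of the jaws, within the pads' length; the fingertips stand 22 mm ahead of it and the grasp point (between the pads) lies 3 mm ahead of it; z points along the fingers, x is the direction in which the jaws open and shut, and the axes are right-handed (so a half turn about z gives the same grasp; the last joint's range is limited). The gripper opens to 87 mm and grips with 3 to 60 N. Pads are 19 mm wide; open, the fingers measure 117 mm over their backs; the gripper's body (75 mm by 190 mm) begins 51 mm behind the grasp point.
Start: joints at [-1.296, 0.527, 1.433, -0, 1.181, -0.178], TCP at [0.274, -0.562, 0.208] pointing down, gripper open.
Joint ranges: [-3.08, 3.08], [-0.75, 2.2], [0.22, 2.44], [-1.43, 4.57], [0, 2.65], [-2.85, 2.85]. Speed limits (rad/s): [2.79, 2.79, 3.14, 3.14, 3.14, 3.14].

INTERFACE

Orientations are given as a unit quaternion [x, y, z, w].
In Python, from rig import robot, camera, order gives the robot as it stands.
- The arm moves only by the shell command python3 -m pendant 'ROWS' [OPENING] [FORCE]. ROWS is JSON, a list of rows, each a list of 2 entries, a list of its own where there are three numbers: the shift along the tool's x, y, z in mm, then the turn about the tool's z in degrees. A call has 1 to 8 rows; each row shifts and turns the commanded pose from where the row before left it, along the tool's axes as they then stand; what a row does not reach is not made up. A row lasts 1/8 s, in which the tool goes at most 62.5 mm and 10.7 degrees, less where a joint would pass 70% of its speed; a pose out of reach is approached as far as the arm can. A call with a gripper value outside its range is refused whole. OPENING is the finger opening in mm, from 0 to 87, set as the call begins (- or left out, the last holds). The fingers move at their own pace and stop on an object; FORCE is the grip in N (left out, the last holds). Time passes only in rows, so rows that do not move let the fingers close. It gives the time, the measured TCP pose, the force and the opening at its end, in the units of the state.
- robot.get_obs(): the state, without advancing time (a new reading comes with each control period).
- camera(name): name is "scene" or "side" or "wrist"; returns a dict with "pixels" (384x512x3 uint8, blue, green, red), "mtx" (3x3 intrinsics, pixels), "R" (3x3) and "t" (3): a world point X has camera coordinates R X + t. Camera axes: x right, y down, z forward; pixel columns grow to the right and rows downward; lengths in m; the calibration is good to about 2 mm. A picture is of the moment at which its call begins. There is no depth.
- order.hand_in(): hands the job in, once; it reports no verdict.
The state is a dict: "time": time; "q": joint angles; "joint_velocities": joint speeds; "joint_torque": joint torques, N m; "position": TCP position; "tool_rot": TCP orientation; "ft_force": force on the tool from outside, world axes, zero at the start; "moment": the same for the moment, N m; "grip_width": finger opening in m.
Only numpy, scipy, OpenCV 4.12 (cv2) and the standard library are available. Lean on these libraries where they do the work, as an engineer would, in place of code of your own. Each camera call takes 0.05 s, during which the arm holds its last target. There are 200 camera calls.

TASK

Push the sliding shelf stop along its rail until it clicks into the catch, and not on past it. Then, from the dish's other side, push the dish with the garage key in it along the shelf until it rests against the stop's blade, leaving the stop clicked in and the key in the dish. Only push with the fingers: do not grip or lift anything, do not force the stop, and leave the glass dome, the remote and the twist-cap container where they are.

Things in the scene. Friction and masses are not known exactly. Their poses are not given: they have to be found in the camera images.
- rail: Low aluminium rail, 24 mm wide, 400 mm long along its y, 12 mm high, fixed; its place and turn vary. Origin at the middle of its underside. The way to push the stop is +y; x points across it, roughly away from the robot. The grey carriage riding on it is 44 mm wide, 50 mm long, 45 mm high; the plunger cap behind that is 68 mm high.
- catch: Fixed catch beside the rail: steel block with two ramps rising to two round ribs (17 mm apart, tops 18 mm high) and a notch between them, 12 to 53 mm beyond the rail's centre line (+x). Its place along the rail varies. Origin on the rail's centre line, level with the notch, at shelf height. y along the rail, the way to push the stop; x across, away from the robot.
- stop_blade (a point): Centre of the stop's blade, an upright steel plate 140 mm long across the rail (x), 6 mm thick along it (y), 2 to 60 mm above the shelf, reaching from the carriage towards the robot. Point 31 mm up, 92 mm from the rail's centre line; axes as the catch's. Clicked in when its y in the catch's frame is 0; starts 90 to 220 mm short (negative y).
- stop (a joint): Travel of the stop in m, growing towards the catch; 0 to 0.28, the notch somewhere from 0.14 to 0.22. Runs with 1 N friction. From about 24 mm before the notch a sprung follower climbs the catch's ramp (6 to 15 N); at 9 mm it is on the first rib's crest, then the force dips and within a few mm the stop jumps ahead by itself and centres in the notch. Pushing it out again takes 15 N or more.
- dish: Round grey ceramic dish, loose, 120 mm across, upright wall 25 mm high and 6 mm thick, open on top, about 0.35 kg. Origin at the centre of its underside. It stands past the catch (+y) in front of the rail, 40 to 90 mm short of where it will meet the blade; it touches the blade when its centre is 63 mm from the blade's centre plane, on the +y side.
- key: Garage key, brass, 47 mm long, 3 mm thick, lying loose on the floor of the dish (6 mm above the shelf). Origin near its middle.
- dome: Bystander: empty glass dome on a round wooden foot, 108 mm across and 146 mm high, standing behind the rail. Origin at the centre of its underside.
- remote: Bystander: black plastic remote with one round button, 38 x 85 x 17 mm, lying behind the rail. Origin at the centre of its underside.
- container: Bystander: small closed plastic container with a twist cap, 46 mm across and 58 mm high, standing on the side of the stop away from the catch, about 100 mm or more from the blade. Origin at the centre of its underside.
Not all that is in view belongs to the job. Leave any yellow look-alike of the catch alone. Of the things that look like the dish, take the one that is farthest to the robot's right at the start.

How it is judged:
On the way, in this order (a step that is already met when the one before it is completed fails the run):
1. the stop is clicked into the catch, the dish not yet moved against it (y of stop_blade in the frame of catch between -0.0035 and 0.0035 m and velocity of joint stop between -0.02 and 0.02 m/s and y of dish in the frame of stop_blade above 0.08 m), for 0.2 s.
2. the dish rests against the blade, the stop still clicked in (y of stop_blade in the frame of catch between -0.0035 and 0.0035 m and velocity of joint stop between -0.02 and 0.02 m/s and y of dish in the frame of stop_blade between 0.055 and 0.069 m and x of dish in the frame of stop_blade between -0.062 and 0.062 m), for 0.1 s.
At the end, for the whole second after the job is handed in: The stop sits in the catch's notch (within 3.5 mm), at rest; the dish stands flat and still on the shelf within 6 mm of touching the blade, its centre within 62 mm of the blade's middle along the blade; the key is in the dish (all of step 2 and height (world z) of dish below 0.004 m and angle between dish's own z axis and vertical below 0.05 rad and linear speed of dish below 0.02 m/s and horizontal distance between key and dish below 0.054 m and height (world z) of key below 0.03 m).
It fails at once if the stop was pushed on past the notch (y of stop_blade in the frame of catch above 0.013 m).
It fails at once if the stop or the dish was gripped or forced (more than 40 N from the fingers) (contact force between the fingers and stop above 40 N or contact force between the fingers and dish above 40 N).
It fails at once if the dish was lifted or tipped (height (world z) of dish above 0.01 m or angle between dish's own z axis and vertical above 0.2 rad).
It fails at once if the key was taken out of the dish (horizontal distance between key and dish above 0.07 m or height (world z) of key above 0.05 m).
It fails at once if the glass dome, the remote or the container was moved (more than 15 mm) (distance of any of dome, remote, container from where it was at the start of the episode above 0.015 m).
It also fails if it takes over 61 s, if anything falls off the work surface, if the arm or the gripper's body presses on something with over 40 N, if the wrist force passes 120 N, or if a joint passes its speed limit or range.

## Working session

There is one attempt and no reset: what is moved stays moved. The work goes in short steps, Python scripts to look and compute and a shell command to move; the robot and the scene stay as the last step left them, time stands still between calls to the robot, and variables do not carry over. Pictures are saved under pics/ and viewed, about 8 in all and at most 12, crops included, and the job is handed in when it is done.

```bash
ls; mkdir -p pics
python3 - <<'E'
from rig import robot,camera
import cv2,numpy as np
for n in ["scene","side"]:
    c=camera(n); cv2.imwrite(f"pics/{n}0.png",c["pixels"]); np.savez(f"{n}0.npz",**c)
    print(n,c["mtx"].tolist(),(-np.array(c["R"]).T@c["t"]).round(3),np.array(c["R"]).round(2).tolist())
o=robot.get_obs();print(o)
a=cv2.imread("pics/scene0.png");b=cv2.imread("pics/side0.png")
E
```

```text
pics
scene [[379.62620803163577, 0.0, 261.69429445370184], [0.0, 379.62620803163577, 190.12529697406234], [0.0, 0.0, 1.0]] [ 1.107 -0.011  0.925] [[-0.07, 1.0, 0.01], [0.86, 0.06, -0.5], [-0.5, -0.02, -0.86]]
side [[355.55079216706235, 0.0, 256.37132717252126], [0.0, 355.55079216706235, 189.9224597224857], [0.0, 0.0, 1.0]] [0.496 0.72  0.548] [[-0.99, -0.14, 0.01], [-0.08, 0.54, -0.83], [0.11, -0.83, -0.55]]
{'time': 0.1, 'q': array([-1.29551976e+00,  5.28402609e-01,  1.43377217e+00, -1.43314782e-05,
        1.18140971e+00, -1.78523530e-01]), 'joint_velocities': array([-0.00060309, -0.00284332, -0.00120783,  0.00031618, -0.00124207,
        0.00033446]), 'joint_torque': array([-3.46645311e-04, -4.40985703e+01, -1.77150965e+01,  6.34743716e-02,
        5.34073915e-02, -4.20159608e-05]), 'position': array([ 0.27380837, -0.56106105,  0.20715209]), 'tool_rot': array([ 8.48052960e-01, -5.29910545e-01, -7.41906102e-04, -6.64436592e-04]), 'ft_force': array([ 0.47285185, -0.03542488,  0.53640061]), 'moment': array([ 0.00200465,  0.01089024, -0.01384987]), 'grip_width': 0.08723097317452455}
```

View pics/scene0.png

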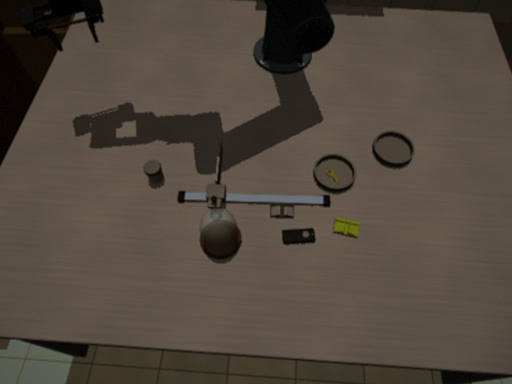

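View pics/side0.png

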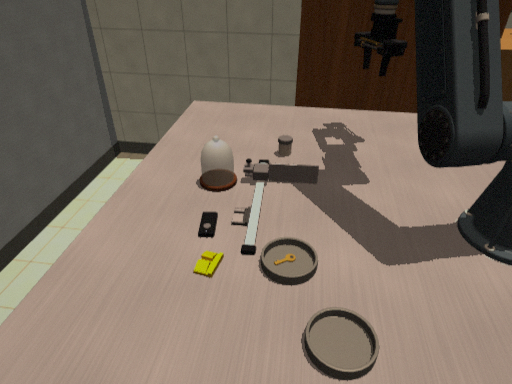

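Scene picture: the rail runs (182,197)–(328,201), with the stop at (216,195) and its blade up to (220,145). The steel catch is at (282,211) and the yellow look-alike at (346,228). Two dishes are candidates: (334,173), which holds the key, and (393,149), which is empty. Image right is robot left (+y), so (334,173) is the one farthest to the robot's right, and it has the key. I'll confirm it in an enlarged crop.

```bash
cat > h.py <<'E'
import numpy as np,cv2
def load(n): return dict(np.load(n+".npz"))
def ray(c,u,v,z):
    C=-c["R"].T@c["t"]; d=c["R"].T@np.linalg.inv(c["mtx"])@np.array([u,v,1.]); return C+d*(z-C[2])/d[2]
def proj(c,X):
    p=c["mtx"]@(c["R"]@np.array(X)+c["t"]); return p[:2]/p[2]
def tri(obs):
    A=np.zeros((3,3));b=np.zeros(3)
    for c,u,v in obs:
        C=-c["R"].T@c["t"]; d=c["R"].T@np.linalg.inv(c["mtx"])@np.array([u,v,1.]); d/=np.linalg.norm(d)
        P=np.eye(3)-np.outer(d,d);A+=P;b+=P@C
    return np.linalg.solve(A,b)
E
python3 - <<'E'
from h import *
a=load("scene0")["pixels"];b=load("side0")["pixels"]
f=lambda im:np.clip((im/255.)**0.6*255*1.15,0,255).astype('uint8')
A=cv2.resize(f(a[130:255,175:365]),None,fx=4.2,fy=4.2,interpolation=cv2.INTER_CUBIC)
cv2.imwrite("pics/sc1.png",A); print(A.shape)
B=cv2.resize(f(b[145:290,190:330]),None,fx=4,fy=4,interpolation=cv2.INTER_CUBIC)
cv2.imwrite("pics/si1.png",B)
E
```

```text
(525, 798, 3)
```

View pics/sc1.png

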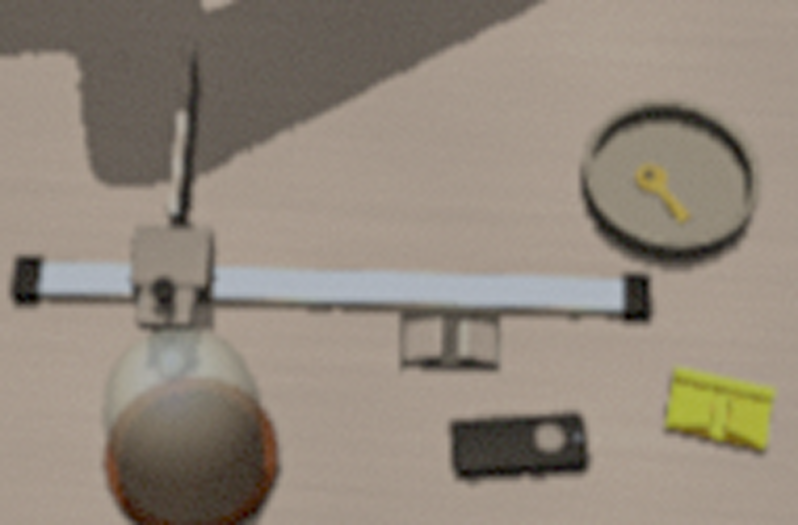

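View pics/si1.png

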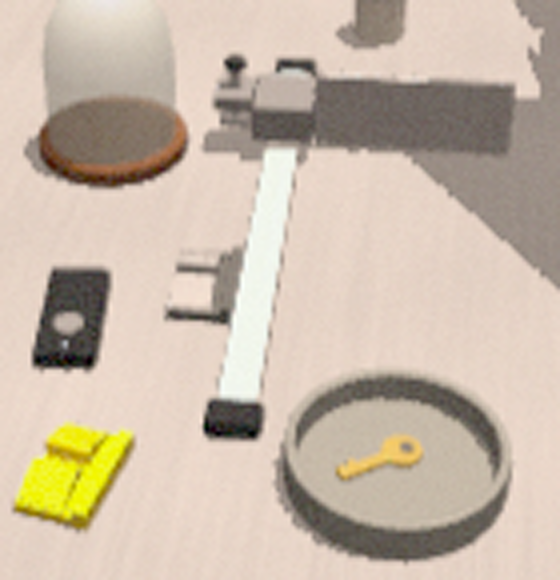

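The crop confirms it: the dish at (334,173) holds the key. In the side view the blade's top corners are at about (269,164) and (319,166). Next I'll compute the poses.

Run:
```python
from h import *
s=load("scene0");d=load("side0")
S=lambda x,y:(175+x/4.2-.38,130+y/4.2-.38); D=lambda x,y:(190+x/4-.38,145+y/4-.38)
# rail by bright mask, each view, top face z=.012 centreline ends
for n,c in(("scene",s),("side",d)):
    im=c["pixels"].astype(int); b,g,r=im[...,0],im[...,1],im[...,2]
    m=((b>r+8)&(b>110)).astype('uint8') if n=="scene" else ((g>r-8)&(g>170)).astype('uint8')
    k,l,st,ce=cv2.connectedComponentsWithStats(m)
    for i in np.argsort(-st[1:,4])[:4]+1: print(n,st[i],ce[i].round(1))
    ys=np.argsort(-st[1:,4])
print("rail caps scene outer",ray(s,*S(14,280),.012).round(4),ray(s,*S(651,298),.012).round(4))
print("rail inner scene",ray(s,*S(41,280),.012).round(4),ray(s,*S(624,296),.012).round(4))
print("rail inner side",ray(d,*D(282,150),.012).round(4),ray(d,*D(238,398),.012).round(4))
print("notch scene z.012",ray(s,*S(452,340),.012).round(4),"block bottom edge",ray(s,*S(402,366),.0).round(4),ray(s,*S(497,368),.0).round(4))
print("ribs side",ray(d,*D(200,253),.018).round(4),ray(d,*D(196,316),.018).round(4))
print("blade top +y side",ray(d,*D(318,78),.06).round(4),ray(d,*D(516,85),.06).round(4),"bottom",ray(d,*D(510,154),.002).round(4),ray(d,*D(318,148),.002).round(4))
print("blade top scene",ray(s,*S(195,52),.06).round(4),ray(s,*S(182,195),.06).round(4))
print("carriage top scene",[ray(s,*S(*p),.045).round(3).tolist() for p in((134,225),(214,228),(210,288),(134,288))])
print("dish rim scene",[ray(s,*S(*p),.025).round(3).tolist() for p in((582,180),(758,180),(667,102),(667,252))])
print("dish rim side",[ray(d,*D(*p),.025).round(3).tolist() for p in((284,450),(512,450),(397,368),(397,530))])
print("container side/dome scene")
print("dome foot",[ray(s,*S(*p),.01).round(3).tolist() for p in((108,450),(276,450))], "container",ray(s,153,182,0).round(3))
```

```text
scene [227 194  96   9 543] [274.5 198. ]
scene [185 193  21   6 115] [194.8 195.6]
side [   0  158  142  150 5029] [ 60.6 233. ]
side [245 183  19  61 536] [254.2 214.2]
side [194 252  29  22 248] [206.9 264.2]
side [  0 307  13  18 118] [  4.  313.6]
rail caps scene outer [ 0.6117 -0.2629  0.012 ] [0.595  0.1536 0.012 ]
rail inner scene [ 0.6104 -0.2453  0.012 ] [0.5947 0.136  0.012 ]
rail inner side [ 0.6019 -0.128   0.012 ] [0.5918 0.133  0.012 ]
notch scene z.012 [0.6351 0.0249 0.012 ] block bottom edge [ 0.6501 -0.0061 -0.    ] [0.6471 0.0552 0.    ]
ribs side [0.6356 0.0101 0.018 ] [0.6266 0.0724 0.018 ]
blade top +y side [ 0.5799 -0.1501  0.06  ] [ 0.4423 -0.1613  0.06  ] bottom [ 0.4407 -0.1633  0.002 ] [ 0.5784 -0.1505  0.002 ]
blade top scene [ 0.4538 -0.1589  0.06  ] [ 0.5681 -0.1536  0.06  ]
carriage top scene [[0.584, -0.184, 0.045], [0.582, -0.132, 0.045], [0.626, -0.13, 0.045], [0.63, -0.178, 0.045]]
dish rim scene [[0.515, 0.107, 0.025], [0.506, 0.226, 0.025], [0.446, 0.166, 0.025], [0.567, 0.163, 0.025]]
dish rim side [[0.56, 0.183, 0.025], [0.442, 0.166, 0.025], [0.506, 0.11, 0.025], [0.498, 0.23, 0.025]]
container side/dome scene
dome foot [[0.726, -0.184, 0.01], [0.718, -0.081, 0.01]] container [ 0.564 -0.345  0.   ]
```

```bash
python3 -m pendant '[[[0,0,0],-9.5],[[0,0,0],-9.5],[[0,0,0],-9.5],[[0,0,0],-9.5],[[0,0,0],-9.5],[[0,0,0],-9.5],[[0,0,0],-9.3],[[0,0,0],0]]' 0 10
cat >> h.py <<'E'
RX=np.array([.9992,.0400]); RY=np.array([-.0400,.9992])
def st():
    from rig import robot
    from scipy.spatial.transform import Rotation as Ro
    o=robot.get_obs(); R=Ro.from_quat(o["tool_rot"]).as_matrix()
    print("t",round(o["time"],2),"p",o["position"].round(4),"toolx ang",np.degrees(np.arctan2(R[1,0],R[0,0])).round(2),"F",o["ft_force"].round(1),"w",round(o["grip_width"],4),"q",o["q"].round(2)); return o,R
def go(x,y,z):
    o,R=st(); print("rows total mm",(R.T@(np.array([x,y,z])-o["position"])*1000).round(1))
E
python3 -c "from h import *;go(.50,-.197,.12)"
```

```text
time: 1.1
position: [0.2739, -0.5614, 0.2076]
tool_rot: [1.0, 0.019, -0.0, -0.001]
ft_force: [-0.0, 0.3, -0.1]
grip_width: 0.0149
t 1.1 p [ 0.2739 -0.5614  0.2076] toolx ang 2.19 F [-0.   0.3 -0.1] w 0.0149 q [-1.3   0.53  1.43  0.    1.18 -1.33]
rows total mm [ 239.9 -355.4   87.9]
```

```bash
python3 -m pendant '[[[34,-50,0],0],[[34,-50,0],0],[[34,-51,0],0],[[34,-51,0],0],[[34,-51,0],0],[[34,-51,28],0],[[36,-51,30],0],[[0,0,30],0]]'; python3 -m pendant '[[[0,0,30],0],[[0,0,25],0],[[0,0,25],0],[[0,0,0],0]]'
python3 - <<'E'
from h import *;go(.50,-.197,.04)
from rig import camera
for n in["side","scene"]:
    c=camera(n);np.savez(n+"1.npz",**c)
    if n=="side":
        cv2.imwrite("pics/side1.png",cv2.resize(c["pixels"][90:290,180:380],None,fx=3,fy=3,interpolation=cv2.INTER_CUBIC))
E
```

```text
time: 2.1
position: [0.4957, -0.2026, 0.1245]
tool_rot: [1.0, 0.021, 0.001, -0.0]
ft_force: [-0.9, -1.6, 0.1]
grip_width: 0.0006
time: 2.6
position: [0.4927, -0.2054, 0.0434]
tool_rot: [1.0, 0.019, -0.002, -0.001]
ft_force: [0.3, -0.4, 1.1]
grip_width: 0.0004
t 2.6 p [ 0.4927 -0.2054  0.0434] toolx ang 2.17 F [ 0.3 -0.4  1.1] w 0.0004 q [-0.6   0.66  1.79  0.    0.7  -0.64]
rows total mm [ 7.7 -8.1  3.4]
```

View pics/side1.png

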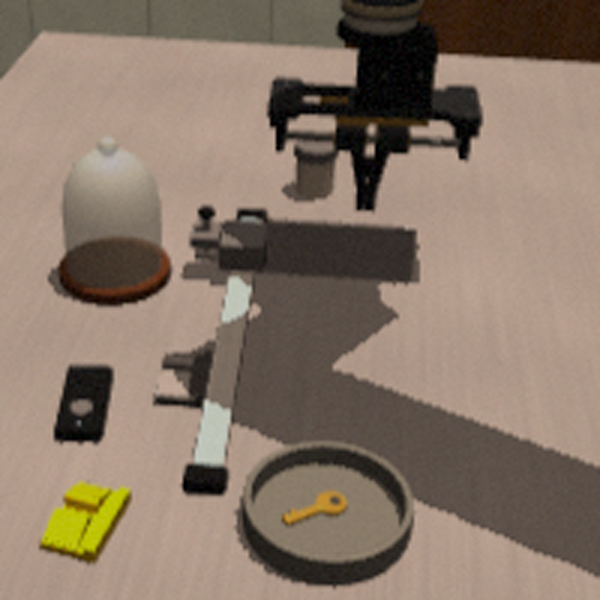

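Now I approach the blade, make contact gently, and push it along.

```bash
python3 -m pendant '[[[0,-10,0],0],[[0,-8,0],0],[[0,-5,0],0],[[0,-4,0],0],[[0,-4,0],0],[[0,-4,0],0],[[0,-4,0],0],[[0,-4,0],0]]'; python3 -m pendant '[[[0,-6,0],0],[[0,-8,0],0],[[0,-10,0],0],[[0,-10,0],0],[[0,-10,0],0],[[0,-10,0],0],[[0,-8,0],0],[[0,-5,0],0]]';python3 -c "from h import *;st()"
```

```text
time: 3.7
position: [0.4924, -0.1633, 0.0451]
tool_rot: [1.0, 0.02, 0.0, 0.0]
ft_force: [-0.2, -0.7, 1.0]
grip_width: 0.0005
time: 4.7
position: [0.4895, -0.0957, 0.045]
tool_rot: [1.0, 0.02, 0.0, -0.0]
ft_force: [1.3, -1.8, 0.1]
grip_width: 0.0005
t 4.7 p [ 0.4895 -0.0957  0.045 ] toolx ang 2.32 F [ 1.3 -1.8  0.1] w 0.0005 q [-0.42  0.63  1.88  0.    0.63 -0.46]
```

```bash
python3 -m pendant '[[[0,-8,0],0],[[0,-10,0],0],[[0,-10,0],0],[[0,-10,0],0],[[0,-8,0],0],[[0,-6,0],0],[[0,-3,0],0],[[0,0,0],0]]';python3 - <<'E'
from h import *;st()
from rig import camera
c=camera("scene");np.savez("scene2.npz",**c)
f=lambda im:np.clip((im/255.)**0.6*255*1.15,0,255).astype('uint8')
cv2.imwrite("pics/sc2.png",cv2.resize(f(c["pixels"][130:255,175:365]),None,fx=4.2,fy=4.2,interpolation=cv2.INTER_CUBIC))
E
```

```text
time: 5.7
position: [0.4866, -0.0408, 0.0449]
tool_rot: [1.0, 0.02, -0.001, -0.0]
ft_force: [1.0, 0.1, -0.4]
grip_width: 0.0008
t 5.7 p [ 0.4866 -0.0408  0.0449] toolx ang 2.31 F [ 1.   0.1 -0.4] w 0.0008 q [-0.31  0.63  1.9   0.    0.61 -0.35]
```

View pics/sc2.png

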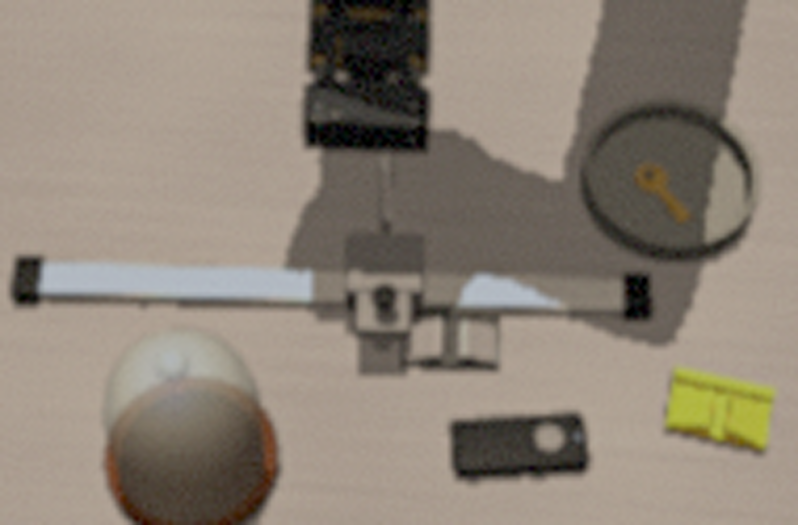

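```bash
python3 - <<'E'
from h import *
s=load("scene2");S=lambda x,y:(175+x/4.2-.38,130+y/4.2-.38)
for p in((347,234),(425,234)): q=ray(s,*S(*p),.045); print(q.round(4), "s",(q[:2]@RY).round(4))
q=ray(s,*S(452,340),.012); print((q[:2]@RY).round(4))
E
python3 -m pendant '[[[0,-5,0],0],[[0,-5,0],0],[[0,-4,0],0],[[0,-3,0],0],[[0,-2,0],0],[[0,-1,0],0],[[0,0,0],0]]'; python3 -m pendant '[[[0,-2,0],0],[[0,-2,0],0],[[0,0,0],0]]';python3 -m pendant '[[[0,-2,0],0],[[0,-2,0],0],[[0,0,0],0]]'
```

```text
[ 0.5805 -0.0467  0.045 ] s -0.0699
[0.5769 0.0034 0.045 ] s -0.0197
-0.0005
time: 6.62
position: [0.4867, -0.0213, 0.0451]
tool_rot: [1.0, 0.02, 0.0, -0.0]
ft_force: [-0.5, -0.1, -0.4]
grip_width: 0.0006
time: 7.0
position: [0.4871, -0.0178, 0.0456]
tool_rot: [1.0, 0.02, 0.001, 0.0]
ft_force: [-0.4, -2.4, 3.7]
grip_width: 0.0005
time: 7.38
position: [0.4877, -0.0141, 0.0458]
tool_rot: [1.0, 0.02, 0.002, 0.001]
ft_force: [-0.7, -3.4, 5.7]
grip_width: 0.0008
```

```bash
for i in 1; do python3 -m pendant '[[[0,-2,0],0],[[0,-2,0],0],[[0,0,0],0]]'; done;python3 -m pendant '[[[0,-1.5,0],0],[[0,-1.5,0],0],[[0,0,0],0]]';python3 -m pendant '[[[0,-1.5,0],0],[[0,0,0],0]]'
```

```text
time: 7.75
position: [0.4878, -0.01, 0.0458]
tool_rot: [1.0, 0.02, 0.002, 0.001]
ft_force: [1.3, -4.3, 6.8]
grip_width: 0.0003
time: 8.12
position: [0.4878, -0.0071, 0.0458]
tool_rot: [1.0, 0.02, 0.002, 0.001]
ft_force: [0.1, -4.3, 5.9]
grip_width: 0.0005
time: 8.38
position: [0.4877, -0.0056, 0.0458]
tool_rot: [1.0, 0.02, 0.002, 0.001]
ft_force: [1.1, -4.6, 5.8]
grip_width: 0.0008
```

```bash
python3 -m pendant '[[[0,-1.5,0],0],[[0,0,0],0]]';python3 -m pendant '[[[0,-1.5,0],0],[[0,0,0],0]]'
python3 - <<'E'
from h import *;st()
from rig import camera
c=camera("scene");np.savez("scene3.npz",**c)
f=lambda im:np.clip((im/255.)**0.6*255*1.15,0,255).astype('uint8')
cv2.imwrite("pics/sc3.png",cv2.resize(f(c["pixels"][160:230,235:355]),None,fx=6,fy=6,interpolation=cv2.INTER_CUBIC))
E
```

```text
time: 8.62
position: [0.4877, -0.0041, 0.0458]
tool_rot: [1.0, 0.02, 0.002, 0.001]
ft_force: [0.6, -4.3, 6.1]
grip_width: 0.0005
time: 8.88
position: [0.4876, -0.0026, 0.0458]
tool_rot: [1.0, 0.02, 0.002, 0.001]
ft_force: [0.9, -4.1, 5.7]
grip_width: 0.0006
t 8.88 p [ 0.4876 -0.0026  0.0458] toolx ang 2.31 F [ 0.9 -4.1  5.7] w 0.0006 q [-0.23  0.62  1.91 -0.    0.61 -0.27]
```

View pics/sc3.png

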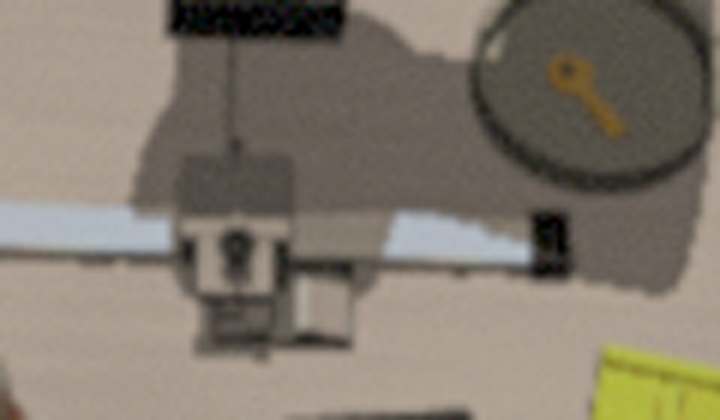

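Run:
```python
from h import *
s=load("scene3");S=lambda x,y:(235+x/6-.42,160+y/6-.42)
for p in((178,157),(295,157),(234,130)): q=ray(s,*S(*p),.06 if p[0]==234 else .045); print(q.round(4), "s",(q[:2]@RY).round(4))
```

```text
[ 0.5804 -0.0278  0.045 ] s -0.051
[0.5766 0.0248 0.045 ] s 0.0017
[ 0.5736 -0.0034  0.06  ] s -0.0264
```

The numbers disagree. The image puts the blade at s≈-0.025, so it has not followed the last ~15 mm of tool motion. I'll look from the side.

Run:
```python
from h import *
from rig import camera
print(proj(load("side1"),[.4927,-.2054,.021]), "expected tip px; seen ~ (301.6,159)")
c=camera("side");np.savez("side4.npz",**c)
print(proj(c,[.4876,-.0026,.024]))
f=lambda im:np.clip((im/255.)**0.6*255*1.15,0,255).astype('uint8')
a=cv2.resize(f(c["pixels"][90:250,200:360]),None,fx=3.75,fy=3.75,interpolation=cv2.INTER_CUBIC)
cv2.imwrite("pics/si4.png",a)
```

```text
[300.05976778 168.80057632] expected tip px; seen ~ (301.6,159)
[299.02389343 208.21818356]
```

View pics/si4.png

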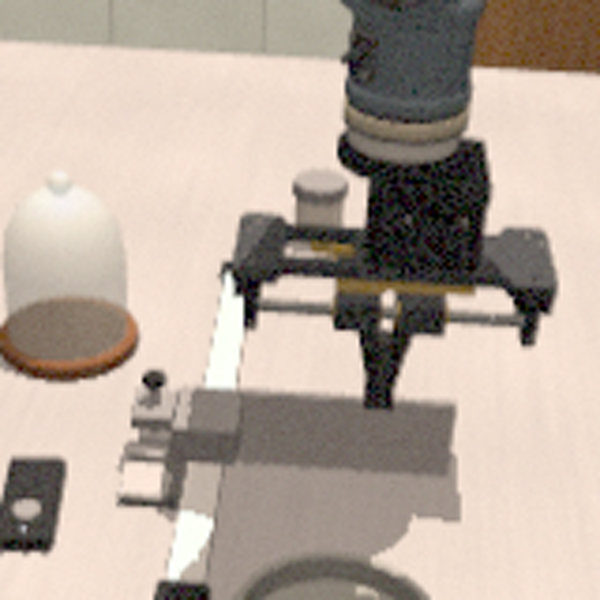

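The fingertip is drawn over the blade's top edge (tip at about crop (380,407), edge at row ~396). So the tips sit near z≈0.055, about 30 mm above what the reported TCP implies, and they slid over the blade. I'll lift, back off and measure the true tip height.

```bash
python3 -m pendant '[[[0,0,-10],0],[[0,0,-5],0],[[0,15,0],0],[[0,20,0],0],[[0,20,0],0],[[0,5,0],0],[[0,0,10],0],[[0,0,0],0]]'
python3 - <<'E'
from h import *
from rig import camera
o,R=st();c=camera("side");np.savez("side5.npz",**c)
x,y,z=o["position"]
for h in(.0,.022): print(h,proj(c,[x,y,z-h]))
f=lambda im:np.clip((im/255.)**0.6*255*1.15,0,255).astype('uint8')
w=camera("wrist");np.savez("wrist5.npz",**w)
a=cv2.resize(f(c["pixels"][110:230,240:340]),None,fx=5,fy=5,interpolation=cv2.INTER_CUBIC)
b=f(w["pixels"])[::1];b=cv2.resize(b,(300,225))
a=np.hstack([a,np.vstack([b,np.zeros((375,300,3),'uint8')])]);cv2.imwrite("pics/si5.png",a)
E
```

```text
time: 9.98
position: [0.487, -0.0612, 0.049]
tool_rot: [1.0, 0.02, -0.001, -0.001]
ft_force: [0.5, -0.3, -0.8]
grip_width: 0.0003
t 9.97 p [ 0.487  -0.0612  0.049 ] toolx ang 2.31 F [ 0.5 -0.3 -0.8] w 0.0003 q [-0.35  0.62  1.89  0.    0.63 -0.39]
0.0 [300.8913579 187.1642668]
0.022 [300.25696502 194.20781464]
```

View pics/si5.png

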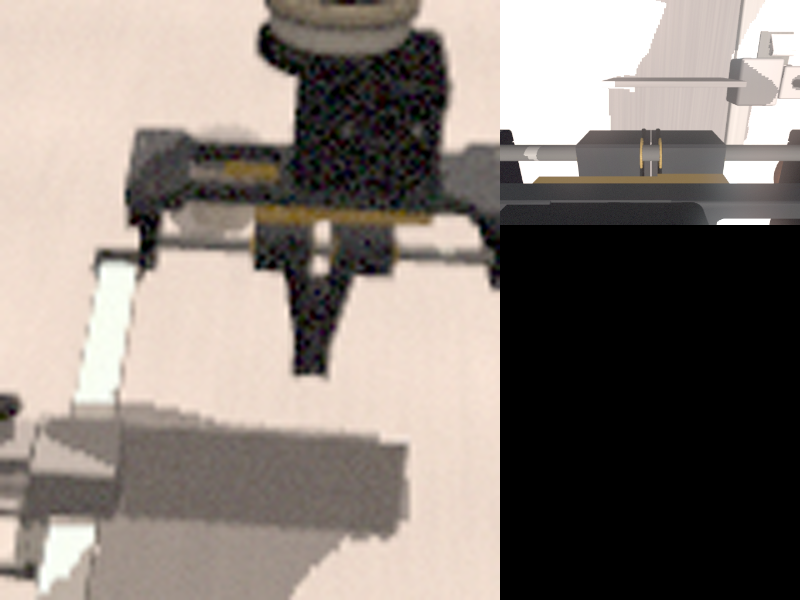

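True tip seen at (302,185), i.e. z≈0.055 with TCP z 0.049. I'll descend in guarded steps.

```bash
python3 -m pendant '[[[0,0,8],0],[[0,0,8],0],[[0,0,6],0],[[0,0,0],0]]'; python3 -m pendant '[[[0,0,4],0],[[0,0,4],0],[[0,0,0],0],[[0,0,0],0]]';  python3 - <<'E'
from h import *
from rig import camera
o,R=st();c=camera("side");np.savez("side6.npz",**c)
x,y,z=o["position"]
for h in(-.01,.0,.022): print(h,proj(c,[x,y,z-h]))
# dark finger lowest extent in column 298..305, above blade rows
g=c["pixels"].max(2); print(g[170:205,299:305].tolist())
E
```

```text
time: 10.58
position: [0.4877, -0.0617, 0.0273]
tool_rot: [1.0, 0.02, -0.001, -0.0]
ft_force: [-0.8, -0.0, -0.0]
grip_width: 0.0
time: 11.08
position: [0.4882, -0.0619, 0.0201]
tool_rot: [1.0, 0.02, 0.0, 0.0]
ft_force: [-0.4, -0.3, 0.3]
grip_width: 0.0005
t 11.07 p [ 0.4882 -0.0619  0.0201] toolx ang 2.3 F [-0.4 -0.3  0.3] w 0.0005 q [-0.35  0.68  1.91  0.    0.56 -0.39]
-0.01 [299.90442454 193.04614371]
0.0 [299.62327518 196.19751507]
0.022 [299.01622691 203.00185061]
[[14, 10, 38, 43, 39, 48], [24, 22, 64, 79, 79, 44], [9, 33, 102, 155, 148, 53], [9, 49, 137, 185, 172, 45], [15, 38, 94, 128, 121, 29], [2, 19, 25, 19, 26, 11], [11, 20, 24, 24, 23, 6], [8, 12, 21, 21, 22, 18], [1, 5, 13, 9, 25, 2], [9, 12, 22, 17, 4, 13], [12, 9, 22, 8, 11, 10], [11, 10, 15, 14, 13, 11], [2, 9, 10, 16, 5, 6], [19, 11, 7, 10, 9, 1], [6, 10, 13, 0, 12, 7], [4, 2, 0, 18, 19, 4], [10, 16, 17, 11, 15, 21], [15, 15, 11, 5, 8, 40], [1, 13, 12, 14, 6, 65], [11, 10, 20, 14, 6, 70], [12, 0, 16, 12, 14, 76], [10, 11, 8, 24, 16, 84], [14, 14, 1, 17, 17, 82], [15, 39, 15, 5, 25, 100], [107, 110, 109, 106, 56, 132], [124, 130, 136, 135, 116, 133], [101, 108, 115, 117, 119, 114], [67, 74, 80, 76, 77, 74], [56, 55, 55, 56, 52, 54], [58, 56, 57, 56, 56, 54], [58, 55, 53, 54, 57, 53], [55, 50, 53, 53, 56, 51], [57, 60, 55, 56, 51, 54], [53, 55, 55, 55, 58, 56], [53, 56, 53, 51, 54, 55]]
```

```bash
python3 -m pendant '[[[0,-8,0],0],[[0,-8,0],0],[[0,-8,0],0],[[0,-5,0],0],[[0,-3,0],0],[[0,-2,0],0],[[0,0,0],0]]'; for i in 1 2; do python3 -m pendant '[[[0,-2,0],0],[[0,-2,0],0],[[0,0,0],0]]' | grep -E "pos|force"; done
```

```text
time: 12.0
position: [0.4868, -0.0279, 0.02]
tool_rot: [1.0, 0.02, -0.0, 0.0]
ft_force: [1.4, 0.2, 0.9]
grip_width: 0.0005
position: [0.4866, -0.0238, 0.02]
ft_force: [-0.1, 0.6, -0.8]
position: [0.4865, -0.0202, 0.02]
ft_force: [-0.8, -2.3, -1.1]
```

```bash
python3 -m pendant '[[[0,-2,0],0],[[0,-2,0],0],[[0,0,0],0]]' | grep -E "pos|force"; python3 -m pendant '[[[0,-2,0],0],[[0,0,0],0]]' | grep -E "pos|force"
```

```text
position: [0.4863, -0.0165, 0.02]
ft_force: [-1.0, -4.6, -0.3]
position: [0.4862, -0.0143, 0.02]
ft_force: [-1.5, -4.7, 0.1]
```

```bash
python3 -m pendant '[[[0,-2,0],0],[[0,-1,0],0],[[0,0,0],0]]' | grep -E "pos|force"; python3 -m pendant '[[[0,-2,0],0],[[0,-1,0],0],[[0,0,0],0]]' | grep -E "pos|force"; python3 -m pendant '[[[0,-1.5,0],0],[[0,0,0],0]]' | grep -E "pos|force"
```

```text
position: [0.4862, -0.0113, 0.02]
ft_force: [-0.4, -4.5, 0.6]
position: [0.486, -0.0079, 0.02]
ft_force: [0.4, -2.7, 0.2]
position: [0.486, -0.006, 0.02]
ft_force: [-0.0, -1.5, -0.2]
```

```bash
python3 -m pendant '[[[0,-1.5,0],0],[[0,0,0],0]]' | grep -E "pos|force"; python3 -m pendant '[[[0,-1,0],0],[[0,0,0],0]]' | grep -E "pos|force"; python3 -m pendant '[[[0,-1,0],0],[[0,0,0],0]]' | grep -E "pos|force"
```

```text
position: [0.4856, -0.0044, 0.02]
ft_force: [0.7, -0.0, -0.2]
position: [0.4857, -0.0037, 0.02]
ft_force: [-0.4, 0.1, -0.2]
position: [0.4857, -0.0029, 0.02]
ft_force: [0.5, 0.7, -0.5]
```

Force rose, dipped and dropped to zero, which is the expected click. I'll check in a picture.

Run:
```python
from h import *
from rig import camera
c=camera("scene");np.savez("scene7.npz",**c)
p=load("scene3")["pixels"]
f=lambda im:np.clip((im/255.)**0.6*255*1.15,0,255).astype('uint8')
r=lambda im:cv2.resize(f(im[178:228,240:340]),None,fx=6,fy=6,interpolation=cv2.INTER_CUBIC)
cv2.imwrite("pics/sc7.png",np.vstack([r(p),r(c["pixels"])[:300]]))
```

```text
(no output)
```

View pics/sc7.png

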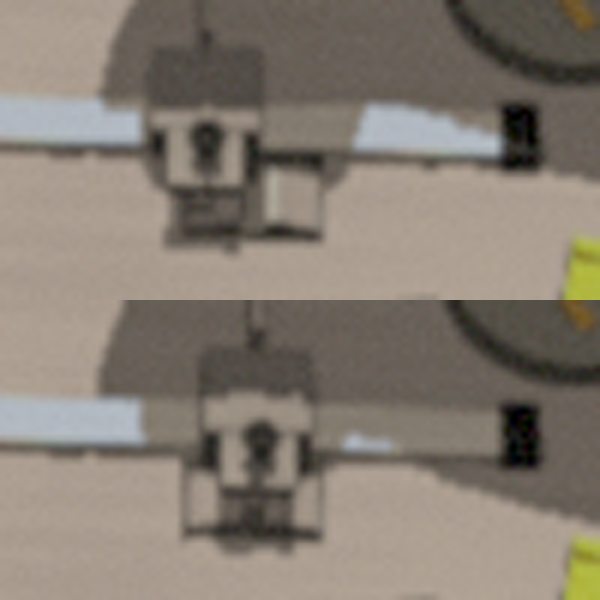

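The stop is centred on the catch: carriage and follower at crop x≈257, catch spanning 183–322, with the remainder being height parallax. Next I retreat, lift, and plan the dish side.

```bash
python3 -m pendant '[[[0,8,0],0],[[0,12,0],0],[[0,0,-20],0],[[0,0,-30],0],[[0,0,-30],0],[[0,0,-20],0],[[0,0,0],0]]' 50
python3 - <<'E'
from h import *
s=load("scene7");g=s["pixels"].max(2)
from rig import camera
c=camera("scene");np.savez("scene8.npz",**c)
# ellipses of dishes: dark pixels
im=load("scene0")["pixels"].max(2)
m=(im<62).astype('uint8')
k,l,stt,ce=cv2.connectedComponentsWithStats(m)
for i in range(1,k):
    x,y,w,h,a=stt[i]
    if 30<w<60 and 20<h<50: 
        # rim centre: outer edges at rim height
        print(stt[i],[ray(s,x+w/2-.5,y+h/2-.5,.015).round(4)], ray(s,x-.5,y+h/2,.02).round(3),ray(s,x+w-.5,y+h/2,.02).round(3))
print("dish2",[ray(s,*p,.025).round(3).tolist() for p in((373,148),(414,148),(394,131))])
dc=np.array([.5045,.168]); t=dc+RY*.077+RX*0
print("target",t.round(4)); go(t[0],t[1],.125)
E
```

```text
time: 16.05
position: [0.4878, -0.024, 0.1213]
tool_rot: [1.0, 0.02, 0.002, 0.001]
ft_force: [-1.2, -0.1, -0.6]
grip_width: 0.0494
[375 131  38  26 238] [array([0.3867, 0.3498, 0.015 ])] [0.397 0.291 0.02 ] [0.388 0.404 0.02 ]
[372 142  40  27 265] [array([0.4298, 0.3392, 0.015 ])] [0.44  0.278 0.02 ] [0.431 0.396 0.02 ]
[316 155  39  23 218] [array([0.4813, 0.1714, 0.015 ])] [0.491 0.114 0.02 ] [0.482 0.226 0.02 ]
[313 170  41  24 238] [array([0.5345, 0.1641, 0.015 ])] [0.543 0.106 0.02 ] [0.535 0.221 0.02 ]
[ 200  223   42   40 1212] [array([ 0.7399, -0.1297,  0.015 ])] [ 0.747 -0.182  0.02 ] [ 0.739 -0.076  0.02 ]
dish2 [[0.416, 0.283, 0.025], [0.407, 0.405, 0.025], [0.347, 0.353, 0.025]]
target [0.5014 0.2449]
t 16.1 p [ 0.4869 -0.0237  0.1203] toolx ang 2.26 F [ 0.2 -0.  -1. ] w 0.0497 q [-0.28  0.48  1.86 -0.    0.8  -0.32]
rows total mm [  25.1 -267.8   -4.8]
```

```bash
python3 -m pendant '[[[4,-40,0],0],[[4,-50,0],0],[[4,-50,0],0],[[4,-50,0],0],[[4,-45,0],0],[[4,-33,0],0],[[0,0,0],0],[[0,0,0],0]]'; python3 -m pendant '[[[0,0,25],0],[[0,0,25],0],[[0,0,15],0],[[0,0,0],0]]'
python3 - <<'E'
from h import *
from rig import camera
go(.5014,.2449,.03)
c=camera("side");np.savez("side9.npz",**c)
f=lambda im:np.clip((im/255.)**0.6*255*1.15,0,255).astype('uint8')
o,R=st();p=o["position"]
for h in(-.008,.022): print(h,[proj(c,p+R@np.array([sx,-.0095,h])).round(1).tolist() for sx in(-.025,.025)])
a=cv2.resize(f(c["pixels"][150:330,200:400]),None,fx=3.3,fy=3.3,interpolation=cv2.INTER_CUBIC);cv2.imwrite("pics/si9.png",a)
E
```

```text
time: 17.1
position: [0.4989, 0.245, 0.1188]
tool_rot: [1.0, 0.02, -0.001, 0.001]
ft_force: [0.2, -0.5, 0.3]
grip_width: 0.0498
time: 17.6
position: [0.4989, 0.2447, 0.0539]
tool_rot: [1.0, 0.019, -0.002, 0.0]
ft_force: [-0.0, 0.2, 0.8]
grip_width: 0.0497
t 17.6 p [0.4989 0.2447 0.0539] toolx ang 2.22 F [-0.   0.2  0.8] w 0.0497 q [ 0.25  0.66  1.73 -0.    0.75  0.22]
rows total mm [ 2.5 -0.2 23.9]
t 17.65 p [0.4997 0.2451 0.0547] toolx ang 2.24 F [ 0.5 -0.8  0.5] w 0.0499 q [ 0.26  0.66  1.73 -0.    0.75  0.22]
-0.008 [[302.0, 273.9], [274.7, 271.7]]
0.022 [[300.8, 285.2], [274.2, 283.0]]
```

View pics/si9.png

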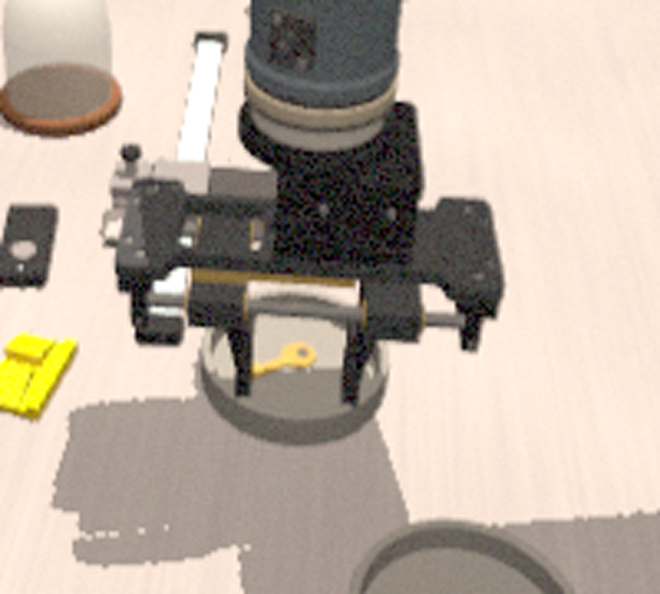

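Tips at about (273,271) and (306,272) match tip z ≈ TCP z + 0.008. The fingers stand beyond the dish's +y rim, so I descend guarded.

```bash
python3 -m pendant '[[[2,-6,0],0],[[0,0,12],0],[[0,0,12],0],[[0,0,10],0],[[0,0,0],0]]' ; python3 -m pendant '[[[0,0,6],0],[[0,0,0],0],[[0,0,6],0],[[0,0,0],0]]';python3 -m pendant '[[[0,0,3],0],[[0,0,0],0]]'
python3 - <<'E'
from h import *
o,R=st()
E
```

```text
time: 18.27
position: [0.5006, 0.2516, 0.0197]
tool_rot: [1.0, 0.02, -0.001, 0.0]
ft_force: [-0.4, 0.4, 0.0]
grip_width: 0.0503
time: 18.77
position: [0.5013, 0.2518, 0.0087]
tool_rot: [1.0, 0.02, -0.0, 0.0]
ft_force: [-0.1, -0.2, 0.8]
grip_width: 0.0498
time: 19.02
position: [0.5014, 0.2519, 0.0058]
tool_rot: [1.0, 0.02, -0.0, 0.0]
ft_force: [-0.3, -0.4, 0.8]
grip_width: 0.0497
t 19.02 p [0.5014 0.2519 0.0058] toolx ang 2.3 F [-0.3 -0.4  0.8] w 0.0497 q [ 0.27  0.75  1.73 -0.    0.66  0.23]
```

```bash
python3 -m pendant '[[[0,5,0],0],[[0,4,0],0],[[0,3,0],0],[[0,3,0],0],[[0,3,0],0],[[0,3,0],0],[[0,3,0],0],[[0,3,0],0]]'; python3 -m pendant '[[[0,4,0],0],[[0,5,0],0],[[0,5,0],0],[[0,5,0],0],[[0,5,0],0],[[0,5,0],0],[[0,4,0],0],[[0,2,0],0]]'
python3 - <<'E'
from h import *
from rig import camera
o,R=st()
c=camera("side");np.savez("side10.npz",**c)
f=lambda im:np.clip((im/255.)**0.6*255*1.15,0,255).astype('uint8')
a=cv2.resize(f(c["pixels"][150:330,200:400]),None,fx=3.3,fy=3.3,interpolation=cv2.INTER_CUBIC);cv2.imwrite("pics/si10.png",a)
E
```

```text
time: 20.02
position: [0.5024, 0.225, 0.006]
tool_rot: [1.0, 0.02, -0.0, -0.0]
ft_force: [-1.1, 1.4, -1.1]
grip_width: 0.0499
time: 21.02
position: [0.504, 0.1897, 0.006]
tool_rot: [1.0, 0.02, -0.0, -0.0]
ft_force: [-0.3, 1.3, -1.0]
grip_width: 0.0499
t 21.02 p [0.504  0.1897 0.006 ] toolx ang 2.28 F [-0.3  1.3 -1. ] w 0.0499 q [0.15 0.73 1.79 0.   0.62 0.11]
```

View pics/si10.png

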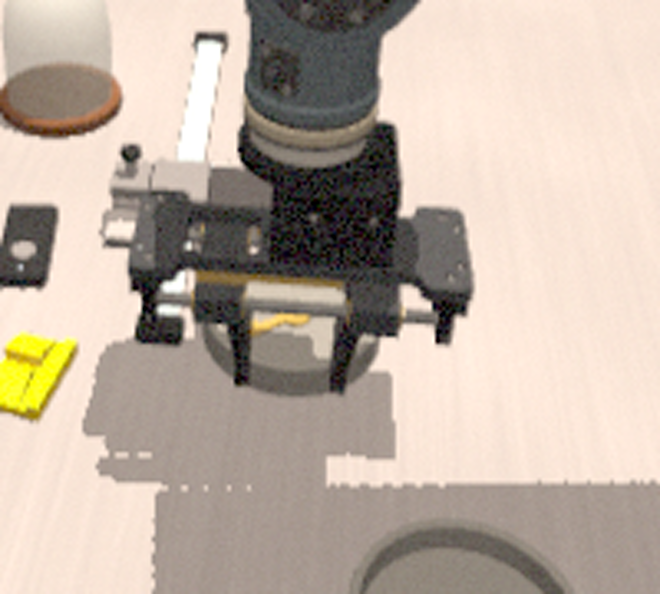

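The dish moves with both fingers on it and the key is inside. I continue, slowly near the blade.

```bash
python3 -m pendant '[[[0,4,0],0],[[0,5,0],0],[[0,5,0],0],[[0,5,0],0],[[0,5,0],0],[[0,4,0],0],[[0,2,0],0],[[0,0,0],0]]'|grep -E "pos|force"; python3 -m pendant '[[[0,2,0],0],[[0,2,0],0],[[0,0,0],0]]'|grep -E "pos|force"; python3 -m pendant '[[[0,1,0],0],[[0,1,0],0],[[0,0,0],0]]'|grep -E "pos|force"
```

```text
position: [0.5052, 0.1597, 0.006]
ft_force: [0.3, 0.4, 0.4]
position: [0.5054, 0.1558, 0.006]
ft_force: [0.5, 1.6, 0.1]
position: [0.5055, 0.1539, 0.006]
ft_force: [0.1, 0.7, -0.5]
```

```bash
python3 -m pendant '[[[0,1,0],0],[[0,1,0],0],[[0,0,0],0]]'|grep -E "pos|force"; python3 -m pendant '[[[0,1,0],0],[[0,0,0],0]]'|grep -E "pos|force"
```

```text
position: [0.5056, 0.1519, 0.006]
ft_force: [-0.5, 1.6, -0.1]
position: [0.5056, 0.1509, 0.006]
ft_force: [-0.3, 0.5, 0.3]
```

```bash
for i in 1; do python3 -m pendant '[[[0,1,0],0],[[0,1,0],0],[[0,0,0],0]]'|grep -E "pos|force"; python3 -m pendant '[[[0,1,0],0],[[0,0,0],0]]'|grep -E "pos|force"; done
python3 -m pendant '[[[0,1,0],0],[[0,0,0],0]]'|grep -E "pos|force"
```

```text
position: [0.5057, 0.1489, 0.006]
ft_force: [0.1, 2.0, -0.2]
position: [0.5057, 0.1479, 0.006]
ft_force: [-0.0, 1.7, -0.1]
position: [0.5057, 0.1469, 0.006]
ft_force: [0.7, 1.9, -0.3]
```

```bash
python3 -m pendant '[[[0,1,0],0],[[0,0,0],0]]'|grep -E "pos|force";python3 -m pendant '[[[0,1,0],0],[[0,0,0],0]]'|grep -E "pos|force"
python3 - <<'E'
from h import *
from rig import camera
c=camera("scene");np.savez("scene11.npz",**c)
# stop shift vs scene7 by template match of carriage/cap; catch as fixed ref
a=cv2.cvtColor(load("scene7")["pixels"],cv2.COLOR_BGR2GRAY);b=cv2.cvtColor(c["pixels"],cv2.COLOR_BGR2GRAY)
for nm,(x0,x1,y0,y1) in {"cap":(274,293,194,208),"railend":(318,335,190,210)}.items():
    U=8;T=cv2.resize(a[y0:y1,x0:x1],None,fx=U,fy=U,interpolation=cv2.INTER_CUBIC);P=5
    W=cv2.resize(b[y0-P:y1+P,x0-P:x1+P],None,fx=U,fy=U,interpolation=cv2.INTER_CUBIC)
    _,v,_,l=cv2.minMaxLoc(cv2.matchTemplate(W,T,cv2.TM_CCOEFF_NORMED));print(nm,v,(np.array(l)/U-P))
E
```

```text
position: [0.5058, 0.1459, 0.006]
ft_force: [-0.7, 1.6, -1.1]
position: [0.5059, 0.1449, 0.006]
ft_force: [0.1, 2.3, -0.2]
cap 0.9478835463523865 [-0.125  0.   ]
railend 0.933346152305603 [0. 0.]
```

```bash
for k in 1; do python3 -m pendant '[[[0,0.5,0],0],[[0,0.5,0],0],[[0,0,0],0]]'|grep -E "pos|force";python3 -m pendant '[[[0,1,0],0],[[0,0,0],0]]'|grep -E "pos|force";done; python3 -m pendant '[[[0,1,0],0],[[0,0,0],0]]'|grep -E "pos|force"
```

```text
position: [0.5059, 0.144, 0.006]
ft_force: [-0.1, 0.5, -0.3]
position: [0.5059, 0.1434, 0.006]
ft_force: [-0.5, 4.5, -0.7]
position: [0.506, 0.1431, 0.0061]
ft_force: [-0.4, 7.5, -0.5]
```

Contact: force rose to 7.5 N with no further travel. I back off, lift clear and check.

```bash
python3 -m pendant '[[[0,-2,0],0],[[0,-3,0],0],[[0,-8,0],0],[[0,-15,0],0],[[0,-15,0],0],[[0,0,-25],0],[[0,0,-40],0],[[0,0,-40],0]]'; python3 -m pendant '[[[0,-50,-10],0],[[0,-60,-10],0],[[0,-60,0],0],[[0,-60,0],0],[[0,-30,0],0],[[0,0,0],0]]'
python3 - <<'E'
from h import *
from rig import camera
st()
c=camera("scene");np.savez("scene12.npz",**c);d=camera("side");np.savez("side12.npz",**d)
a=cv2.cvtColor(load("scene7")["pixels"],cv2.COLOR_BGR2GRAY);b=cv2.cvtColor(c["pixels"],cv2.COLOR_BGR2GRAY)
def match(a,b,box,P,U=8):
    x0,x1,y0,y1=box;r=lambda i:cv2.resize(i,None,fx=U,fy=U,interpolation=cv2.INTER_CUBIC)
    _,v,_,l=cv2.minMaxLoc(cv2.matchTemplate(r(b[y0-P:y1+P,x0-P:x1+P]),r(a[y0:y1,x0:x1]),cv2.TM_CCOEFF_NORMED));return round(v,3),(np.array(l)/U-P)
print("cap",match(a,b,(274,293,194,208),5),"rail",match(a,b,(318,335,190,210),5))
a0=cv2.cvtColor(load("side0")["pixels"],cv2.COLOR_BGR2GRAY);b0=cv2.cvtColor(d["pixels"],cv2.COLOR_BGR2GRAY)
for n,bx in{"dome":(198,240,134,190),"remote":(196,220,208,240),"container":(276,296,134,158)}.items(): print(n,match(a0,b0,bx,6))
# key & dish
for n,cc in(("scene",c),("side",d)):
    h=cv2.cvtColor(cc["pixels"],cv2.COLOR_BGR2HSV);im=cc["pixels"].astype(int)
    m=(im[...,2]-im[...,0]>35)&(h[...,0]<24)&(h[...,0]>12)&(h[...,1]>130)
    k,l,stt,ce=cv2.connectedComponentsWithStats(m.astype('uint8'))
    for i in range(1,k):
        if 8<stt[i,4]<150: print(n,"key?",stt[i],ray(cc,*ce[i],.008).round(4))
    g=cv2.bilateralFilter(cv2.cvtColor(cc["pixels"],cv2.COLOR_BGR2GRAY),5,30,5)
    m=(cc["pixels"].max(2)<(62 if n=="scene" else 90)).astype('uint8')
    k,l,stt,ce=cv2.connectedComponentsWithStats(m)
    for i in range(1,k):
        if stt[i,4]>60 and stt[i,2]<90: print(n,"dark",stt[i],ray(cc,*ce[i],.02).round(3))
E
```

```text
time: 26.75
position: [0.5037, 0.186, 0.1119]
tool_rot: [1.0, 0.021, -0.0, 0.0]
ft_force: [0.9, -0.5, -0.5]
grip_width: 0.0501
time: 27.5
position: [0.4923, 0.4479, 0.1307]
tool_rot: [1.0, 0.022, 0.0, -0.0]
ft_force: [0.3, -0.0, -0.5]
grip_width: 0.0498
t 27.5 p [0.4923 0.4479 0.1307] toolx ang 2.56 F [ 0.3 -0.  -0.5] w 0.0498 q [0.57 0.67 1.39 0.   1.08 0.53]
cap (0.948, array([-0.125,  0.   ])) rail (0.888, array([-0.125,  0.125]))
dome (0.998, array([0., 0.]))
remote (0.999, array([0., 0.]))
container (0.289, array([ 6., -6.]))
scene key? [296 169  13  14  59] [0.5121 0.0757 0.008 ]
scene dark [   0    0   83  166 6955] [ 0.103 -0.874  0.02 ]
scene dark [285 155  39  22 219] [0.474 0.085 0.02 ]
scene dark [144 163  21  26 257] [ 0.562 -0.333  0.02 ]
scene dark [284 176  40  18 222] [0.562 0.08  0.02 ]
scene dark [ 200  223   42   40 1243] [ 0.742 -0.128  0.02 ]
scene dark [282 228  34  17 461] [0.71  0.067 0.02 ]
scene dark [205 376  17   8  84] [ 1.055 -0.106  0.02 ]
side key? [303   0  21  12  87] [ 0.518  -4.6154  0.008 ]
side key? [201 255  11   6  28] [0.6769 0.1854 0.008 ]
side key? [194 272  13   4  18] [0.6777 0.2302 0.008 ]
side key? [236 306   2  13  14] [0.587  0.3112 0.008 ]
side key? [263 307   2  14  16] [0.5374 0.3079 0.008 ]
side key? [319 313   2  13  19] [0.4371 0.3043 0.008 ]
side dark [301   0  26  18 231] [ 0.53  -4.425  0.02 ]
side dark [ 457  153   55  112 3369] [ 0.023 -0.038  0.02 ]
side dark [200 174  36  18 161] [ 0.73 -0.08  0.02]
side dark [198 213  19  24 329] [0.698 0.089 0.02 ]
side dark [241 245  15  10 125] [0.59  0.159 0.02 ]
```

Run:
```python
from h import *
a=load("scene0")["pixels"];b=load("scene12")["pixels"]
for n,i in(("t0",a),("now",b)):
    k,l,s,ce=cv2.connectedComponentsWithStats((i.max(2)[155:190,138:170]<62).astype('uint8'));j=1+s[1:,4].argmax();print(n,s[j],ce[j].round(1))
s=load("scene12")
L,R_=[ray(s,x,172,.025) for x in(283.5,324.5)]
c=(L+R_)/2; print("dish",L.round(4),R_.round(4),"s",(c[:2]@RY).round(4))
from rig import order; order.hand_in()
```

```text
t0 [  6   9  21  25 252] [17.7 23. ]
now [  6   8  21  26 257] [17.7 22.9]
dish [0.5194 0.0233 0.025 ] [0.5108 0.1391 0.025 ] s 0.0605
the job is handed in; nothing more can be done
```

I pushed the stop into the catch, pushed the dish with the key against the blade from its +y side, and handed the job in at about 27.6 s. No verdict is reported, so success rests on my own checks below.

**First try on the stop:** the fingertips slid over the blade's top edge. They sit about 30 mm higher than the stated tool geometry implies, as the side camera showed. I backed off, went lower and pushed again.

**Stop:** on the second push the force rose to about 5 N, dipped and fell to zero. The picture then showed the stop centred on the catch. In the last pictures it had moved by at most about 0.1 px since the click, and the rail end showed the same shift.

**Dish:** it stopped against the blade with a push of about 7.5 N. The last picture puts its centre 60 to 61 mm from the notch line. That agrees with the 63 mm touching distance within the camera accuracy.

**Key and bystanders:** the key was about 10 mm from the dish's centre at the end. The dome, remote and container were where they started.

**Checks that failed or were weak:**
- The container's check in the side view failed. I put this down to the arm being in the way, but did not confirm it; the scene view shows it unmoved.
- The key was not found in the side view, so its position comes from the scene view only.
- I had used all 12 pictures by then, so the last checks were numeric only.

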